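Push the board carrier home past the sprung retaining gate

TASK

In the opened chassis, hold the sprung side gate swung outward with one fingertip and, while you hold it clear, push the board carrier along its guides past the gate with the other fingertip until it is fully home against the red connector at the end of its bay; then let the gate close by itself behind the carrier. The gate must not touch the carrier; do not lift or tip the carrier, and leave the tape roll, screwdriver, bottle and screw pot where they are.

Things in the scene. Friction and masses are not known exactly. Their poses are not given: they have to be found in the camera images.
- chassis: Fixed open-topped aluminium chassis tray, 300 mm (x) by 260 mm (y), floor top at z = 10 mm, walls 25 mm high, no front wall. x points along the bay from the open front to the green backplane (50 mm high); y left, z up. Origin on the bench under its centre. Left of the gate the floor is clear to the side wall (y = 128 mm) for x below 20 mm.
- gate (a joint): Sprung retaining gate on the bay's left: upright aluminium plate 170 long, 44 high, 2.5 mm thick, hinged along its lower edge. 0 = closed (upright); grows as the plate leans outward (chassis +y), to 1.1 rad. Its flange clears the carrier's path from 0.68 rad. A spring shuts it when let go: pushing the inner face outward 25 mm from the hinge takes about 2.5 N at first, 4.5 N at 0.9 rad.
- gate_flange (a point): Centre of the gate's stop flange; moves with the gate. The flange stands square on the plate's inner face at the backplane end (chassis x = 27 to 30 mm); shut, it reaches 26 mm over the bay, to chassis y = 24 mm (4 mm left of the handle), from 16 to 42 mm above the hinge axis, and so blocks the carrier.
- gate_edge (a point): Middle of the gate plate's upper edge; moves with the gate. The hinge axis is parallel to chassis x, 44 mm below it when shut, at chassis y = 50 mm, z = 14 mm; the plate runs from chassis x = -140 to +30 mm.
- gateway (a point): Fixed point on the bay floor (chassis z = 10 mm), on the bay's centreline (chassis y = 0) at chassis x = 30 mm, in the plane of the inner (backplane-side) face of the closed gate's stop flange; axes as the chassis. The bay runs between two black guide strips, 8 mm high, at y = 41 to 45 mm either side. The red connector's face, which stops the carrier, is 85 mm farther along x.
- carrier: Loose board carrier, 0.2 to 0.4 kg, on the bay floor between the guides: aluminium pan 80 x 80 x 6 mm, green board, black header at the nose (+x, 30 mm high), upright tail panel 74 wide, 34 mm high. Origin: centre of the underside; nose face at x = +40, panel face at -40 mm. Starts with its nose 7 to 32 mm in front of the flange. Home: origin 45 mm past gateway, panel 5 mm past the flange.
- handle (a point): Centre of the bar of the black U handle on the carrier's tail panel. The bar runs along carrier y (40 mm overall), is 10 mm thick, 17 mm behind the panel's face and 22 mm above the bay floor. Its rear side is the place to push; the bay behind it is empty.
- tape_roll: Bystander: tape roll, 68 mm across, 20 mm high, lying on the chassis floor to the right of the bay. Origin at the centre of its underside.
- screwdriver: Bystander: screwdriver 190 mm long, lying on the bench to the left of the chassis.
- cleaner_bottle: Bystander: white bottle, 44 mm across, 110 mm high, standing on the bench to the left of the chassis. Origin at the centre of its underside.
- screw_pot: Bystander: small grey bowl, 64 mm across, 35 mm high, on the bench to the right of the chassis. Origin at the centre of its underside.
Things that resemble listed ones, but are neither listed nor needed, are in the scene too. Of the things shaped like the carrier, the aluminium one is meant.

How it is judged:
On the way, in this order (a step that is already met when the one before it is completed fails the run):
1. the gate is held open by a finger before the carrier's nose enters the gateway (value of joint gate above 0.6 rad and contact force between the fingers and gate above 0.3 N and x of carrier in the frame of gateway below -0.04 m), for 0.1 s.
2. the carrier is half-way through the gateway, pushed by a finger while a finger holds the gate open (value of joint gate above 0.6 rad and contact force between the fingers and gate above 0.3 N and contact force between the fingers and carrier above 0.1 N and x of carrier in the frame of gateway between 0 and 0.035 m), for 0.1 s.
At the end, for the whole second after the job is handed in: The carrier stands flat in its guides, within 3 mm of fully home against the red connector, at rest, and the gate has closed (below 0.05 rad) behind it (x of carrier in the frame of gateway above 0.042 m and z of carrier in the frame of gateway below 0.003 m and angle between carrier's own z axis and vertical below 0.05 rad and value of joint gate below 0.05 rad and linear speed of carrier below 0.01 m/s); the robot touches nothing.
It fails at once if the gate presses on the carrier (more than 1 N) (contact force between gate and carrier above 1 N).
It fails at once if the carrier is lifted or tipped (z of carrier in the frame of gateway above 0.006 m or angle between carrier's own z axis and vertical above 0.12 rad).
It fails at once if a bystander is moved by more than 15 mm (distance of any of tape_roll, screwdriver, cleaner_bottle, screw_pot from where it was at the start of the episode above 0.015 m).
It also fails if it takes over 42 s, if anything falls off the work surface, if the arm or the gripper's body presses on something with over 40 N, if the wrist force passes 120 N, or if a joint passes its speed limit or range.

ROBOT

A 6-joint arm with a two-finger parallel gripper is mounted at the origin on the work surface. World frame = base frame: x ahead of the robot, y to its left, z up, the work surface at z = 0. Lengths are in m, angles in rad, forces in N, time in s.
With the tool pointing down it reaches from about 0.25 to 0.775 m from the base axis. Payload 4 kg.
Tool frame: the origin (TCP) lies at the very end of the fingers, on their centre line; the grasp point (between the pads) lies 19 mm behind it; z points along the fingers, y is the line along which they close (so a half turn about z gives the same grasp; the last joint's range is limited). The gripper opens to 94 mm and grips with 3 to 60 N. Pads are 16 mm wide; open, the fingers measure 119 mm over their backs; the gripper's body (75 mm by 177 mm) begins 78 mm behind the grasp point.
Start: joints at [-1.271, 0.087, 1.371, -0, 1.684, -0.103], TCP at [0.216, -0.506, 0.206] pointing down, gripper open.
Joint ranges: [-3.1, 3.1], [-0.76, 2.03], [0.27, 2.55], [-1.08, 4.22], [0.17, 2.65], [-2.57, 2.57]. Speed limits (rad/s): [2.79, 2.79, 3.14, 3.14, 3.14, 3.14].

INTERFACE

Orientations are given as [roll, pitch, yaw] about the fixed x, y, z axes, in that order (R = Rz(yaw) Ry(pitch) Rx(roll)).
In Python, from bench import robot, vision gives the robot as it stands.
- The arm moves only by the shell command python3 -m crank 'ROWS'. ROWS is JSON, a list of rows, each a list of 3 entries, a list of its own where there are three numbers: the closure, from 0 (fully open) to 1 (shut), then the shift along the tool's x, y, z in m, then the turn, a rotation vector about the tool's x, y, z in degrees. A call has 1 to 8 rows; each row shifts and turns the commanded pose from where the row before left it, along the tool's axes as they then stand; what a row does not reach is not made up. A row lasts 1/10 s, in which the tool goes at most 50 mm and 8.59 degrees, less where a joint would pass 70% of its speed; a pose out of reach is approached as far as the arm can. A call with a gripper value outside its range is refused whole. The fingers move at their own pace and stop on an object; the grip force is fixed at half the most. Time passes only in rows, so rows that do not move let the fingers close. It gives the time, the measured TCP pose, the force, the opening and the grip force at its end, in the units of the state.
- robot.get_obs(): the state, without advancing time (a new reading comes with each control period).
- vision.snapshot(name): name is "side" or "top"; returns a dict with "color" (400x640x3 uint8, red, green, blue), "z_map" (400x640 float32, m along the optical axis (not along the pixel's ray), 0 where there is no reading), "fx", "fy", "cx", "cy" (pixels), "R" (3x3) and "t" (3): a world point X has camera coordinates R X + t. Camera axes: x right, y down, z forward; pixel columns grow to the right and rows downward; lengths in m; the calibration is good to about 2 mm. A picture is of the moment at which its call begins.
- robot.close_job(): hands the job in; it is judged then, once.
The state is a dict: "time": time; "joint_positions": joint angles; "qvel": joint speeds; "joint_torque": joint torques, N m; "tool_pos": TCP position; "ee_rot": TCP orientation; "wrist_force": force on the tool from outside, world axes, zero at the start; "wrist_torque": the same for the moment, N m; "width": finger opening in m; "finger_force": force on a finger pad.
Only numpy, scipy, OpenCV 4.12 (cv2) and the standard library are available. Lean on these libraries where they do the work, as an engineer would, in place of code of your own. Each camera call takes 0.05 s, during which the arm holds its last target. There are 200 camera calls.

## Working session

There is one attempt and no reset: what is moved stays moved. The work goes in short steps, Python scripts to look and compute and a shell command to move; the robot and the scene stay as the last step left them, time stands still between calls to the robot, and variables do not carry over. Pictures are saved under pics/ and viewed, at most 10 in all, crops included, and the job is handed in when it is done.

```bash
mkdir -p pics; ls; python3 - <<'E'
from bench import robot, vision
import cv2, numpy as np
for n in ("top","side"):
    s=vision.snapshot(n); cv2.imwrite(f"pics/{n}0.png",s["color"][:,:,::-1]); np.savez(f"{n}0.npz",**s)
    print(n,s["fx"],s["fy"],s["cx"],s["cy"],np.round(s["R"],3).tolist(),np.round(s["t"],3), np.round(-s["R"].T@s["t"],3))
print(robot.get_obs())
E
```

```text
pics
top 400.6116719493475 400.6116719493475 313.2079761647402 202.2159886321398 [[-0.023, -1.0, 0.02], [-0.985, 0.02, -0.171], [0.17, -0.024, -0.985]] [0.068 0.549 0.946] [0.381 0.08  1.025]
side 411.77705865491475 411.77705865491475 321.54253405505904 199.11834525589546 [[-0.932, -0.363, 0.017], [-0.272, 0.665, -0.696], [0.242, -0.653, -0.718]] [0.555 0.166 0.867] [0.353 0.657 0.729]
{'time': 0.1, 'joint_positions': array([-1.27109147e+00,  8.78753063e-02,  1.37208858e+00, -4.61555499e-06,
        1.68361822e+00, -1.03108413e-01]), 'qvel': array([ 0.00151983, -0.00097214, -0.00439944,  0.00239692,  0.00082005,
        0.00012189]), 'joint_torque': array([ 2.17317625e-03, -3.41251302e+01, -3.03300941e+01,  7.20569585e-02,
        3.03614361e-02, -9.17150123e-05]), 'tool_pos': array([ 0.21544649, -0.50550458,  0.20443178]), 'ee_rot': array([-3.13961329e+00, -2.00203163e-04,  4.02812562e-01]), 'wrist_force': array([-0.36498431, -0.14263675,  0.00068129]), 'wrist_torque': array([-0.04693685, -0.01494796,  0.01265023]), 'finger_force': 0.0, 'width': 0.09410081981466402}
```

View pics/top0.png

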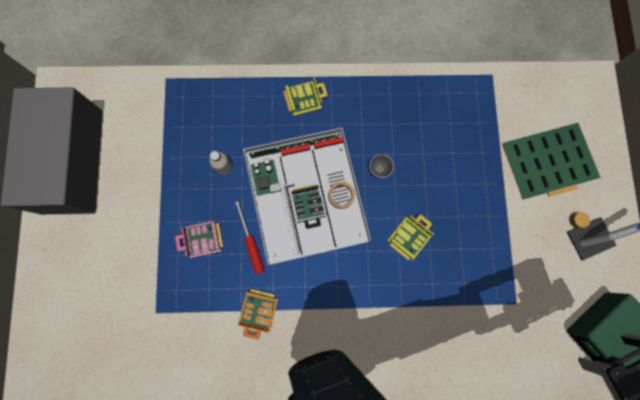

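View pics/side0.png

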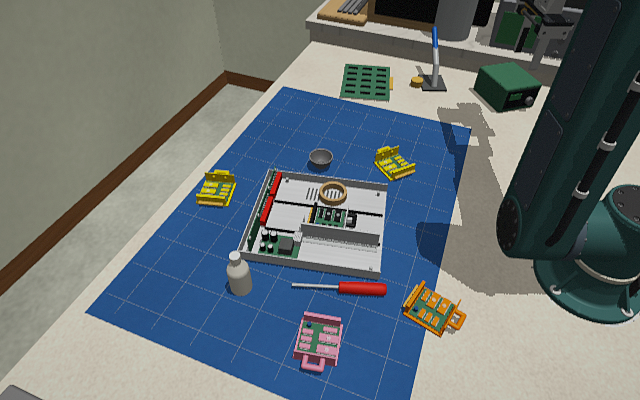

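The two views show five carrier-like things. In top pixels: aluminium in the chassis (309,204), yellow (304,97), yellow (410,238), pink (200,240) and orange (258,312). I choose the aluminium one in the bay at (309,204), with its black handle at (313,223), and check it in a crop.

```bash
python3 - <<'E'
import cv2
a=cv2.imread("pics/top0.png")[120:275,225:385]; b=cv2.imread("pics/side0.png")[160:290,230:400]
cv2.imwrite("pics/topc.png",cv2.resize(a,None,fx=3.8,fy=3.8,interpolation=cv2.INTER_CUBIC)); cv2.imwrite("pics/sidec.png",cv2.resize(b,None,fx=4.5,fy=4.5,interpolation=cv2.INTER_CUBIC))
E
```

```text
(no output)
```

View pics/topc.png

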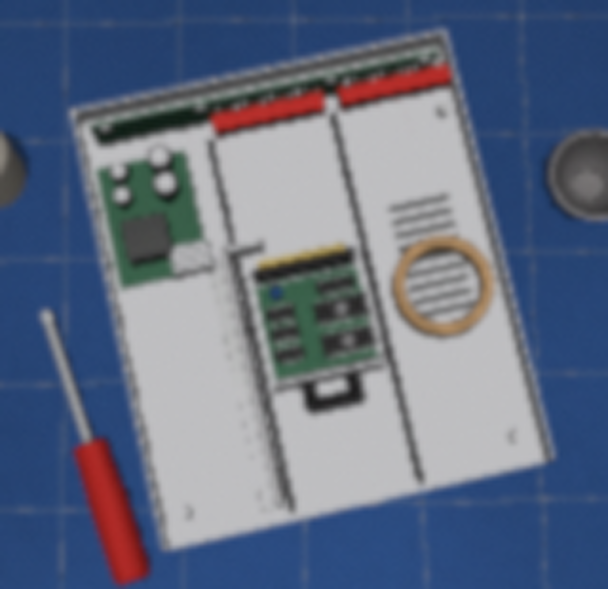

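View pics/sidec.png

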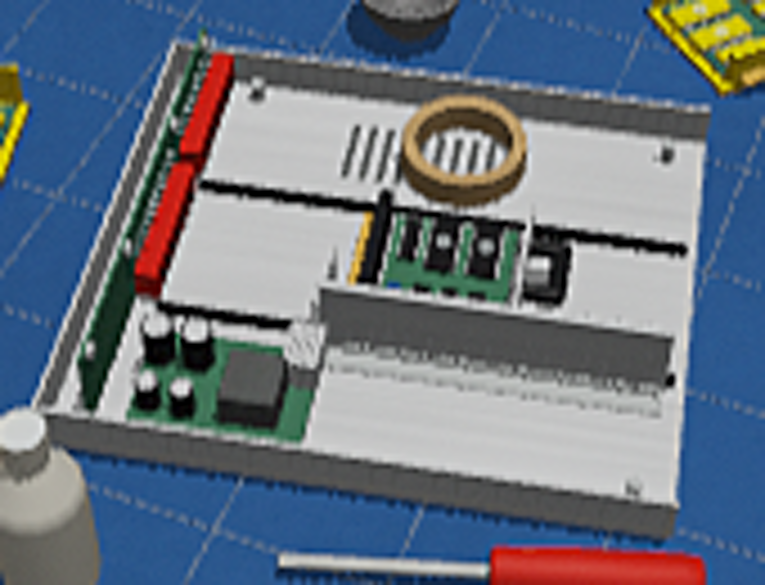

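The crop confirms it: aluminium pan, upright panel and black U handle (top crop bar at 332,400). It sits in the bay right of the gate, whose flange is at crop (248,248). Next I measure.

```bash
cat > h.py <<'E'
import numpy as np
def ray(s,u,v,z):
    d=s["R"].T@np.array([(u-s["cx"])/s["fx"],(v-s["cy"])/s["fy"],1]); c=-s["R"].T@s["t"]
    return c+d*(z-c[2])/d[2]
def pt(s,u,v):
    z=s["z_map"][int(round(v)),int(round(u))]
    return s["R"].T@(z*np.array([(u-s["cx"])/s["fx"],(v-s["cy"])/s["fy"],1])-s["t"])
E
python3 - <<'E'
from h import *
import cv2
s=dict(np.load("top0.npz")); S=dict(np.load("side0.npz"))
f=lambda u,v:(225+(u+.5)/3.8-.5,120+(v+.5)/3.8-.5)
g=lambda u,v:(230+(u+.5)/4.5-.5,160+(v+.5)/4.5-.5)
print("floor",pt(s,*f(330,470)),pt(s,*f(200,450)), "tops", pt(S,*g(500,308)))
P=[ray(s,*f(*p),z)[:2] for p,z in (((72,108),.035),((445,30),.035),((552,460),.035),((165,548),.035))]
print(np.round(P,4)); c=np.mean(P,0)
for a,b in ((3,0),(2,1),(0,1),(3,2)):
    d=P[b]-P[a]; print(a,b,np.linalg.norm(d),np.degrees(np.arctan2(d[1],d[0])))
# strips
for a,b,z in (((337,110),(421,480),.018),((232,253),(290,508),.018)):
    p,q=[ray(s,*f(*k),z)[:2] for k in (a,b)]; d=p-q; print("strip",p,q,np.linalg.norm(d),np.degrees(np.arctan2(d[1],d[0])))
yaw=np.radians(12.5)
def ch(p,yaw): d=np.asarray(p)[:2]-c; return np.array([np.cos(yaw)*d[0]+np.sin(yaw)*d[1],-np.sin(yaw)*d[0]+np.cos(yaw)*d[1]])
d=(P[0]-P[3]+P[1]-P[2]); yaw=np.arctan2(d[1],d[0]); print("c",c,"yaw",np.degrees(yaw))
for n,p,z in (("handle rear",(334,408),.032),("handle mid",(333,398),.037),("handle L",(306,405),.035),("handle R",(363,398),.035),("right strip",(337,110),.018),("right strip",(421,480),.018),("conn face L",(218,132),.03),("conn face R",(325,108),.03),("flange tip",(262,247),.056),("gate near",(285,508),.018),("left strip",(210,143),.018),("nose L",(257,277),.04),("nose R",(352,262),.04),("panelL",(274,386),.044),("panelR",(382,365),.044)):
    print(n,np.round(ch(ray(s,*f(*p),z),yaw)*1000,1))
for n,p,z in (("S gate top far",(320,288),.058),("S gate top near",(672,338),.058),("S handle",(560,250),.037),("S right strip",(203,183),.018),("S right strip",(685,250),.018)):
    print(n,np.round(ch(ray(S,*g(*p),z),yaw)*1000,1))
E
```

```text
floor [0.45172409 0.06241113 0.01063141] [0.46670611 0.14838303 0.01267199] tops [0.5091131  0.11235842 0.05945573]
[[ 0.6969  0.2311]
 [ 0.748  -0.0225]
 [ 0.4534 -0.0818]
 [ 0.4025  0.1698]]
3 0 0.3007345341968734 11.757272426254989
2 1 0.30052601979097526 11.38738364647612
0 1 0.2586533583339986 -78.61578932785666
3 2 0.256711965096048 -78.57067350043644
strip [0.69779478 0.05214634] [0.44331863 0.00266789] 0.2592416373118911 11.002885367370045
strip [0.59872039 0.12538754] [0.42692212 0.08935509] 0.17553627184887788 11.84534398313137
c [0.57517475 0.07413071] yaw 11.572392174455542
handle rear [-85.8   2.4]
handle mid [-79.8   1.8]
handle L [-80.1  19.9]
handle R [-83.9 -17.5]
right strip [115.7 -46.1]
right strip [-143.5  -43.6]
conn face L [114.5  37. ]
conn face R [115.2 -37.4]
flange tip [24.6 25.6]
gate near [-141.5   47.9]
left strip [111.7  43.9]
nose L [ 9.1 32.8]
nose R [  5.2 -30.5]
panelL [-64.4  37.6]
panelR [-66.5 -33.9]
S gate top far [29.1 52.9]
S gate top near [-138.5   52.9]
S handle [-80.  -11.4]
S right strip [112.9 -41.2]
S right strip [-143.   -40.5]
```

```bash
cat >> h.py <<'E'
C=np.array([.5752,.0741]); Y=np.radians(11.5)
def st():
    from bench import robot
    o=robot.get_obs(); d=o["tool_pos"][:2]-C; c,s=np.cos(Y),np.sin(Y)
    w=o["wrist_force"]
    print("t",round(o["time"],2),"chassis mm",np.round([(c*d[0]+s*d[1])*1e3,(-s*d[0]+c*d[1])*1e3,o["tool_pos"][2]*1e3],1),"rpy deg",np.round(np.degrees(o["ee_rot"]),2),"w",round(o["width"]*1e3,1),"F chassis",np.round([c*w[0]+s*w[1],-s*w[0]+c*w[1],w[2]],2))
E
python3 -m crank '[[0.68,[0,0,0],[0,0,5.8]],[0.68,[0,0,0],[0,0,5.8]],[0.68,[0.022,-0.032,0],[0,0,0]],[0.68,[0.022,-0.032,0],[0,0,0]],[0.68,[0.022,-0.032,0],[0,0,0]],[0.68,[0.022,-0.032,0],[0,0,0]],[0.68,[0.022,-0.032,0],[0,0,0]],[0.68,[0.022,-0.032,0],[0,0,0]]]'
python3 -m crank '[[0.68,[0.022,-0.032,0],[0,0,0]],[0.68,[0.022,-0.032,0],[0,0,0]],[0.68,[0.022,-0.032,0],[0,0,0]],[0.68,[0.022,-0.032,0],[0,0,0]],[0.68,[0.022,-0.032,0],[0,0,0]],[0.68,[0.022,-0.032,0],[0,0,0]],[0.68,[0.022,-0.032,0],[0,0,0]],[0.68,[0,0,0],[0,0,0]]]'
python3 -c "from h import *; st()"
```

```text
time: 0.9
tool_pos: [0.3069, -0.2899, 0.205]
ee_rot: [-3.141, 0.0, 0.2]
wrist_force: [0.5, 0.0, -0.6]
width: 0.033
finger_force: 0.0
time: 1.7
tool_pos: [0.4137, -0.0377, 0.2049]
ee_rot: [-3.14, 0.0, 0.207]
wrist_force: [0.1, 0.0, -0.2]
width: 0.03
finger_force: 0.0
t 1.7 chassis mm [-180.6  -77.3  204.9] rpy deg [-1.7989e+02  1.0000e-02  1.1870e+01] w 30.0 F chassis [ 0.1  -0.   -0.23]
```

```bash

python3 -m crank '[[0.68,[0.022,-0.029,0],[0,0,0.4]],[0.68,[0.022,-0.029,0],[0,0,0]],[0.68,[0.022,-0.029,0],[0,0,0]],[0.68,[0,0,0.035],[0,0,0]],[0.68,[0,0,0.035],[0,0,0]],[0.68,[0,0,0.030],[0,0,0]],[0.68,[0,0,0],[0,0,0]]]'
python3 - <<'E'
from h import *; from bench import vision; import cv2
st()
A=vision.snapshot("top")["color"][120:275,225:385]; B=vision.snapshot("side")["color"][150:280,250:410]
r=lambda i:cv2.resize(i[:,:,::-1],(480,420),interpolation=cv2.INTER_CUBIC)
cv2.imwrite("pics/c1.png",cv2.hconcat([r(A)[:, :320],r(B)]))
E
```

```text
time: 2.4
tool_pos: [0.4569, 0.0559, 0.1002]
ee_rot: [-3.14, 0.011, 0.193]
wrist_force: [0.5, 0.2, 0.1]
width: 0.0299
finger_force: 0.0
t 2.4 chassis mm [-119.6    5.7  100.2] rpy deg [-179.91    0.64   11.04] w 29.9 F chassis [0.57 0.1  0.06]
```

View pics/c1.png

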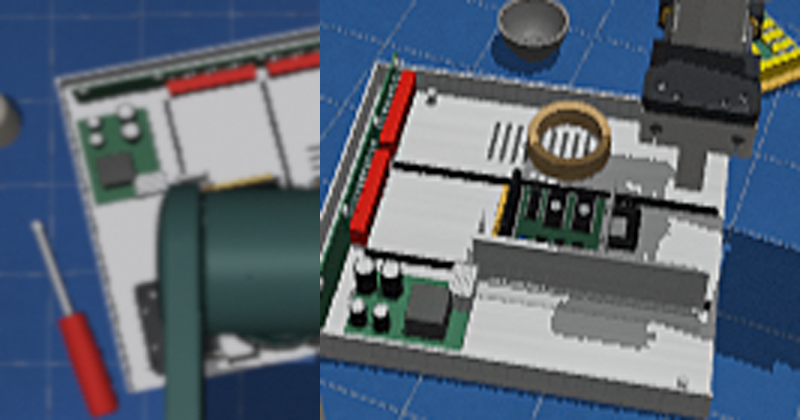

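The side crop shows the finger (690,188) hanging above the empty bay, behind the handle (625,225). Gate and carrier are undisturbed. Going down behind the handle.

```bash

python3 -m crank '[[0.68,[0.002,-0.005,0],[0,0,0]],[0.68,[0,0,0.02],[0,0,0]],[0.68,[0,0,0.02],[0,0,0]],[0.68,[0,0,0.02],[0,0,0]],[0.68,[0,0,0.012],[0,0,0]],[0.68,[0,0,0],[0,0,0]],[0.68,[0,0,0],[0,0,0]]]'
python3 -c "from h import *; st()"
```

```text
time: 3.2
tool_pos: [0.463, 0.0621, 0.0348]
ee_rot: [3.141, -0.002, 0.193]
wrist_force: [-0.5, -0.1, 0.3]
width: 0.0301
finger_force: 0.0
t 3.2 chassis mm [-112.4   10.6   34.8] rpy deg [ 1.7998e+02 -1.2000e-01  1.1080e+01] w 30.1 F chassis [-0.48 -0.05  0.31]
```

```bash

python3 -m crank '[[0.68,[0,0,0.006],[0,0,-0.4]],[0.68,[0,-0.005,0],[0,0,0]],[0.6,[0,-0.005,0],[0,0,0]],[0.51,[0,-0.005,0],[0,0,0]],[0.51,[0,-0.005,0],[0,0,0]],[0.51,[0,0,0],[0,0,0]],[0.51,[0,0,0],[0,0,0]],[0.51,[0,0,0],[0,0,0]]]'
python3 - <<'E'
from h import *; from bench import vision; import cv2
st()
B=vision.snapshot("side")["color"][150:280,250:410]
cv2.imwrite("pics/c2.png",cv2.resize(B[:,:,::-1],(720,585),interpolation=cv2.INTER_CUBIC))
E
```

```text
time: 4.0
tool_pos: [0.4581, 0.0817, 0.0277]
ee_rot: [-3.142, -0.0, 0.2]
wrist_force: [0.7, -2.8, 1.8]
width: 0.0461
finger_force: 1.6
t 4.0 chassis mm [-113.2   30.8   27.7] rpy deg [-1.800e+02 -3.000e-02  1.147e+01] w 46.1 F chassis [ 0.12 -2.92  1.79]
```

View pics/c2.png

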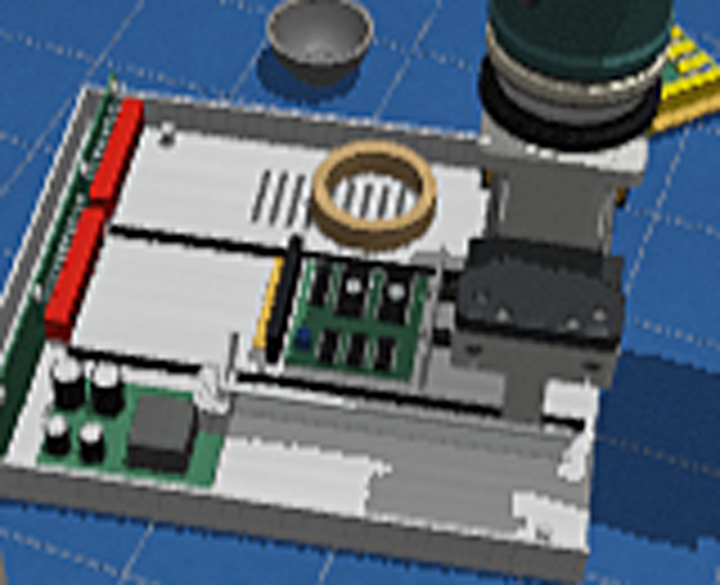

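The crop shows the gate plate leaning outward, (230,400) to (585,430), held by the left finger at (525,400). The carrier is still in front of the flange. Measuring the angle by depth.

```bash
cat >> h.py <<'E'
def gate(yr=(40,110)):
    from bench import vision
    s=vision.snapshot("side"); v,u=np.nonzero(s["z_map"]>0); z=s["z_map"][v,u]
    X=np.stack([(u-s["cx"])/s["fx"]*z,(v-s["cy"])/s["fy"]*z,z])
    X=s["R"].T@(X-s["t"][:,None]); d=X[:2]-C[:,None]; c,q=np.cos(Y),np.sin(Y)
    p=np.stack([c*d[0]+q*d[1],-q*d[0]+c*d[1],X[2]],1)*1e3
    return p,s
E
python3 - <<'E'
from h import *
p,s=gate()
st()
for lo,hi in((-80,-40),(-40,0),(0,20)):
    m=(p[:,0]>lo)&(p[:,0]<hi)&(p[:,1]>46)&(p[:,1]<115)&(p[:,2]<70)
    q=p[m]; 
    for y in range(46,114,4):
        k=q[(q[:,1]>=y)&(q[:,1]<y+4)]; print(y+2,len(k),np.round(np.median(k[:,2]),1) if len(k) else "",end=" | ")
    print()
E
```

```text
t 4.1 chassis mm [-113.3   30.8   27.7] rpy deg [-1.7999e+02 -2.0000e-02  1.1470e+01] w 45.9 F chassis [-0.19 -3.22  1.91]
48 12 16.6 | 52 18 11.4 | 56 26 11.3 | 60 29 10.9 | 64 32 10.4 | 68 26 10.0 | 72 28 9.8 | 76 32 10.5 | 80 60 30.1 | 84 28 10.0 | 88 32 9.8 | 92 32 10.0 | 96 21 9.3 | 100 35 10.1 | 104 24 10.0 | 108 30 10.3 | 112 7 10.9 | 
48 20 16.6 | 52 18 11.0 | 56 26 11.2 | 60 26 10.9 | 64 32 10.2 | 68 23 9.9 | 72 32 9.6 | 76 30 10.1 | 80 61 47.5 | 84 26 10.1 | 88 32 10.5 | 92 26 10.6 | 96 30 10.0 | 100 30 9.3 | 104 25 9.9 | 108 30 10.2 | 112 8 10.9 | 
48 9 17.4 | 52 11 10.6 | 56 12 11.5 | 60 13 11.0 | 64 17 9.6 | 68 12 9.4 | 72 13 10.0 | 76 18 9.3 | 80 25 47.9 | 84 18 10.0 | 88 15 10.0 | 92 12 9.5 | 96 14 9.6 | 100 15 10.0 | 104 13 9.7 | 108 15 10.3 | 112 2 10.4 |
```

Gate edge is at y≈80 mm, z≈47 mm, so the gate is at about 0.74 rad. I take it about 4 mm further out for margin, then push.

```bash

python3 -m crank '[[0.5,[0,-0.004,0],[0,0,0]],[0.5,[0,0,0],[0,0,0]],[0.5,[0,0,0],[0,0,0]],[0.5,[0.005,0,0],[0,0,0]],[0.5,[0.005,0,0],[0,0,0]],[0.5,[0.005,0,0],[0,0,0]],[0.5,[0.005,0,0],[0,0,0]],[0.5,[0,0,0],[0,0,0]]]'
python3 - <<'E'
from h import *
p,s=gate()
st()
q=p[(p[:,0]>-60)&(p[:,0]<15)&(p[:,1]>60)&(p[:,1]<115)&(p[:,2]>32)&(p[:,2]<65)]
print(len(q),np.median(q,0))
E
```

```text
time: 4.9
tool_pos: [0.4771, 0.0897, 0.0273]
ee_rot: [-3.141, 0.001, 0.2]
wrist_force: [-1.0, -3.2, 3.0]
width: 0.0469
finger_force: 2.8
t 4.95 chassis mm [-93.1  34.8  27.3] rpy deg [-1.7999e+02  1.0000e-02  1.1470e+01] w 46.9 F chassis [-2.19 -3.06  3.09]
117 [-22.71274174  82.44379252  44.96923693]
```

```bash

python3 -m crank '[[0.5,[0.003,-0.001,0],[0,0,0]],[0.5,[0.004,0,0],[0,0,0]],[0.5,[0.005,0,0],[0,0,0]],[0.5,[0.005,0,0],[0,0,0]],[0.5,[0.005,0,0],[0,0,0]],[0.5,[0.005,0,0],[0,0,0]],[0.5,[0.004,0,0],[0,0,0]],[0.5,[0.002,0,0],[0,0,0]]]'
python3 - <<'E'
from h import *; import cv2
p,s=gate()
st()
q=p[(p[:,0]>-30)&(p[:,0]<25)&(p[:,1]>60)&(p[:,1]<115)&(p[:,2]>32)&(p[:,2]<65)]
print(len(q),np.median(q,0))
B=s["color"][150:280,250:410]
cv2.imwrite("pics/c3.png",cv2.resize(B[:,:,::-1],(720,585),interpolation=cv2.INTER_CUBIC))
E
```

```text
time: 5.75
tool_pos: [0.5079, 0.0967, 0.0272]
ee_rot: [3.141, 0.003, 0.2]
wrist_force: [-5.6, -5.1, 4.5]
width: 0.0468
finger_force: 4.0
t 5.8 chassis mm [-61.3  35.6  27.2] rpy deg [1.7998e+02 1.6000e-01 1.1470e+01] w 47.1 F chassis [-5.35 -3.38  5.36]
94 [-1.76952086 83.09991869 43.72230337]
```

View pics/c3.png

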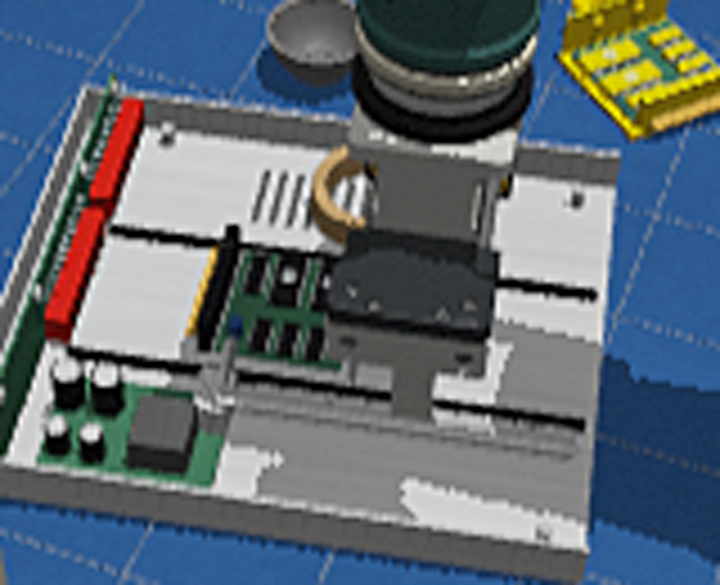

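The carrier has advanced about 30 mm, with its nose (205,300) passing the flange (230,345) and clearance showing. The gate is held at about 0.85 rad, so I continue.

```bash

python3 -m crank '[[0.5,[0.004,0,0],[0,0,0]],[0.5,[0.005,0,0],[0,0,0]],[0.5,[0.005,0,0],[0,0,0]],[0.5,[0.005,0,0],[0,0,0]],[0.5,[0.005,0,0],[0,0,0]],[0.5,[0.005,0,0],[0,0,0]],[0.5,[0.004,0,0],[0,0,0]],[0.5,[0.002,0,0],[0,0,0]]]' | grep -E "time|force"
python3 - <<'E'
from h import *
p,s=gate()
st()
q=p[(p[:,0]>-30)&(p[:,0]<25)&(p[:,1]>60)&(p[:,1]<115)&(p[:,2]>32)&(p[:,2]<65)]
print(len(q),np.median(q,0))
E
```

```text
time: 6.6
wrist_force: [-6.2, -5.2, 5.7]
finger_force: 3.9
t 6.65 chassis mm [-26.2  35.6  27.2] rpy deg [1.7998e+02 1.5000e-01 1.1470e+01] w 46.7 F chassis [-4.99 -2.68  4.47]
145 [-16.36076149  75.58728446  44.99908658]
```

```bash

python3 -m crank '[[0.5,[0.004,0,0],[0,0,0]],[0.5,[0.005,0,0],[0,0,0]],[0.5,[0.005,0,0],[0,0,0]],[0.5,[0.005,0,0],[0,0,0]],[0.5,[0.003,0,0],[0,0,0]],[0.5,[0.002,0,0],[0,0,0]],[0.5,[0.002,0,0],[0,0,0]],[0.5,[0,0,0],[0,0,0]]]' | grep -E "time|force"
python3 - <<'E'
from h import *
p,s=gate()
st()
q=p[(p[:,0]>-120)&(p[:,0]<-40)&(p[:,1]>60)&(p[:,1]<115)&(p[:,2]>32)&(p[:,2]<65)]
print(len(q),np.median(q,0))
E
```

```text
time: 7.45
wrist_force: [-4.1, -4.9, 4.3]
finger_force: 3.5
t 7.5 chassis mm [-0.3 35.5 27.2] rpy deg [1.7999e+02 1.3000e-01 1.1460e+01] w 46.9 F chassis [-4.03 -3.26  3.79]
127 [-81.97030038  82.50857062  43.98122076]
```

Now the last few millimetres, in small steps up to the force rise.

```bash

python3 -m crank '[[0.5,[0.001,0,0],[0,0,0]],[0.5,[0.002,0,0],[0,0,0]],[0.5,[0.001,0,0],[0,0,0]],[0.5,[0.001,0,0],[0,0,0]],[0.5,[0,0,0],[0,0,0]]]' | grep -E "time|force"
python3 -c "from h import *; st()"
python3 -m crank '[[0.5,[0.001,0,0],[0,0,0]],[0.5,[0.001,0,0],[0,0,0]],[0.5,[0,0,0],[0,0,0]]]' | grep -E "time|force"
python3 -c "from h import *; st()"
```

```text
time: 8.0
wrist_force: [-7.1, -5.4, 6.0]
finger_force: 5.2
t 8.0 chassis mm [ 3.3 35.5 27.2] rpy deg [179.99   0.32  11.45] w 46.9 F chassis [-8.05 -3.88  5.98]
time: 8.3
wrist_force: [-11.0, -6.0, 9.3]
finger_force: 7.4
t 8.3 chassis mm [ 3.5 35.5 27.1] rpy deg [179.98   0.55  11.43] w 47.1 F chassis [-11.93  -3.65   9.27]
```

It stalls at x≈3.5 mm with the force rising, so it is home. I back off and check with the gate still open.

```bash

python3 -m crank '[[0.5,[-0.008,0,0],[0,0,0]],[0.5,[-0.015,0,0],[0,0,0]],[0.5,[-0.02,0,0],[0,0,0]],[0.5,[-0.02,0,0],[0,0,0]],[0.5,[0,0,0],[0,0,0]]]' | grep -E "time|force"
python3 - <<'E'
from h import *; import cv2
p,s=gate()
st()
B=s["color"][150:280,250:410]
cv2.imwrite("pics/c4.png",cv2.resize(B[:,:,::-1],(720,585),interpolation=cv2.INTER_CUBIC))
E
```

```text
time: 8.8
wrist_force: [-2.0, -3.3, 4.4]
finger_force: 2.4
t 8.85 chassis mm [-55.6  36.   28.1] rpy deg [-1.7998e+02 -4.0000e-02  1.1480e+01] w 47.1 F chassis [-2.88 -2.43  5.37]
```

View pics/c4.png

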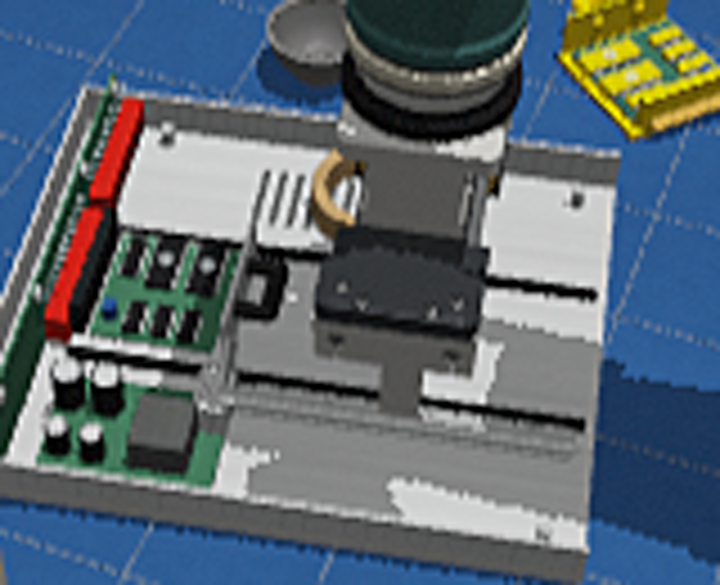

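The carrier's nose is flush against the red connector (100,260) and the panel (240,290) is past the flange (222,360). I let the gate down with the finger, then withdraw upward.

```bash

python3 -m crank '[[0.55,[0,0.005,0],[0,0,0]],[0.6,[0,0.005,0],[0,0,0]],[0.65,[0,0.005,0],[0,0,0]],[0.7,[0,0.005,0],[0,0,0]],[0.7,[0,0.004,0],[0,0,0]],[0.7,[0,0,0],[0,0,0]],[0.7,[0,0,0],[0,0,0]]]' | grep -E "time|force"
python3 -c "from h import *; st()"
python3 -m crank '[[0.7,[0,0,-0.015],[0,0,0]],[0.7,[0,0,-0.03],[0,0,0]],[0.7,[0,0,-0.035],[0,0,0]],[0.7,[0,0,-0.035],[0,0,0]],[0.7,[0,0.03,-0.03],[0,0,0]],[0.7,[-0.03,0.03,-0.02],[0,0,0]],[0.7,[-0.03,0.03,0],[0,0,0]],[0.7,[0,0,0],[0,0,0]]]' | grep -E "time|force"
python3 - <<'E'
from h import *; import cv2
p,s=gate()
st()
q=p[(p[:,0]>-120)&(p[:,0]<15)&(p[:,1]>46)&(p[:,1]<115)&(p[:,2]>50)&(p[:,2]<65)]
print(len(q),np.median(q,0))
B=s["color"][150:280,250:410]
cv2.imwrite("pics/c5.png",cv2.resize(B[:,:,::-1],(720,585),interpolation=cv2.INTER_CUBIC))
E
```

```text
time: 9.55
wrist_force: [0.5, -0.2, -0.6]
finger_force: 0.0
t 9.55 chassis mm [-55.7  11.9  27. ] rpy deg [-1.7997e+02  5.0000e-02  1.1460e+01] w 28.5 F chassis [ 0.43 -0.33 -0.63]
time: 10.35
wrist_force: [0.2, 0.5, -1.1]
finger_force: 0.0
t 10.4 chassis mm [-116.2  -79.2  193. ] rpy deg [ 1.7999e+02 -8.0000e-02  1.1290e+01] w 28.3 F chassis [-0.28 -0.16  0.37]
227 [-55.91599699  52.13066207  57.4818758 ]
```

View pics/c5.png

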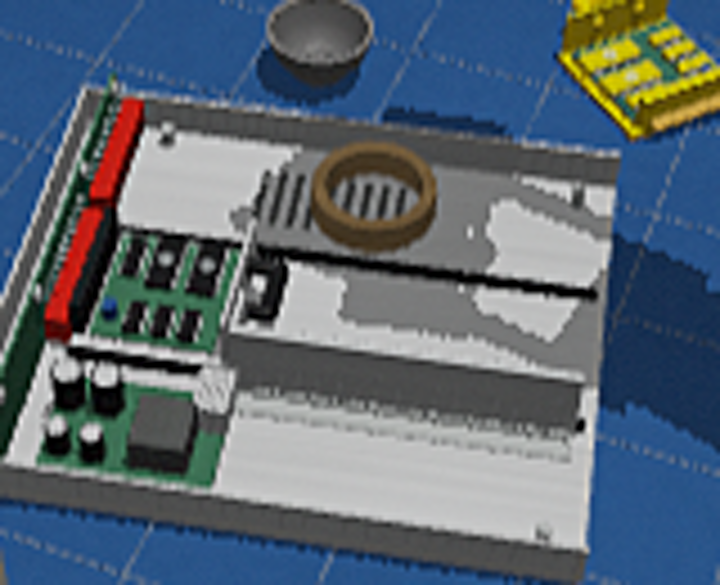

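The gate stands upright again (220,340 to 585,375; edge y≈52 mm, as at the start). The carrier is home against the connector and nothing else has moved.

```bash
python3 -c "from bench import robot; print(robot.close_job())"
```

```text
the job is handed in; nothing more can be done
None
```

The carrier was pushed home against the red connector with the gate held open, the gate has closed behind it, and the job was handed in at about 10.4 s; the hand-in returned no verdict.

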